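# Lay out a pottery decorating place

### The job

Set the bench for decorating: stand the terracotta riser in the middle of the banding wheel and the cream footed dish upright in the middle on top of the riser. Stand the three slip bottles upright on the wooden board in one straight, evenly spaced row between the two jars: brown next to the blue jar, yellow next to the white jar, and pink in between. Leave the green bottle where it stands and let go of everything.

Things in the scene. Friction and masses are not known exactly. Their poses are not given: they have to be found in the camera images.
- riser: round solid terracotta block, 56 mm diameter, 25 mm high, about 0.12 kg, plain red-brown clay. Origin: centre of its underside, z up. It starts in the loose row: seven upright things in shuffled order along y, nearest the robot, about 105 mm apart (the five to move, the green bottle, and an unneeded white cup 56 mm wide, 55 mm high)
- dish: cream footed dish, about 0.10 kg: foot 44 mm diameter with a brown band, stem 24 mm diameter from 14 to 27 mm up, open bowl on top with a straight upright outer rim band 60 mm in diameter from 37 to 55 mm up (wall 4 mm); 55 mm high in all. Origin: centre of the underside of the foot, z up. Starts in the loose row
- brown_bottle: squeeze bottle of dark brown slip, rigid: body a 36 mm diameter cylinder up to 58 mm, sloping shoulder to 67 mm, white nozzle cone up to 88 mm, about 0.08 kg. Origin: centre of its underside, z up; its yaw does not matter. Starts in the loose row
- pink_bottle: squeeze bottle of pink slip, rigid: body a 36 mm diameter cylinder up to 58 mm, sloping shoulder to 67 mm, white nozzle cone up to 88 mm, about 0.08 kg. Origin: centre of its underside, z up; its yaw does not matter. Starts in the loose row
- yellow_bottle: squeeze bottle of yellow slip, rigid: body a 36 mm diameter cylinder up to 58 mm, sloping shoulder to 67 mm, white nozzle cone up to 88 mm, about 0.08 kg. Origin: centre of its underside, z up; its yaw does not matter. Starts in the loose row
- green_bottle: squeeze bottle of green slip, rigid: body a 36 mm diameter cylinder up to 58 mm, sloping shoulder to 67 mm, white nozzle cone up to 88 mm, about 0.08 kg. Origin: centre of its underside, z up; its yaw does not matter. Starts in the loose row; not part of the job and must stay where it is
- wheel: table-top banding wheel, fixed and locked (it does not turn): flat round aluminium head 160 mm in diameter, its top 50 mm above the table. Origin: on its axis at table height, z up. Back left or back right of the bench. A palette knife lies flat about 130 mm to one side of its axis and three stacked tiles (50 mm square, 18 mm high) lie about 125 mm to the other side
- board: fixed wooden board lying flat on the table, 90 mm (its x) by 360 mm (its y), 12 mm thick, in the other back half of the bench. Origin: centre of its underside. The two jars are fixed on its centre line (board x = 0), at board y = +140 and -140 mm, so the evenly spaced bottle places are 70 mm apart on that line
- blue_jar: blue lidded jar fixed near one end of the board (left or right end differs), 50 mm diameter, 70 mm high, its top 82 mm above the table. Origin: centre of its underside, on the board's top
- white_jar: white lidded jar fixed near the other end of the board, same size as the blue jar. Origin: centre of its underside, on the board's top. At the start nothing within the handling area stands higher than 90 mm above the table; the finished stack on the wheel is 130 mm high
Mind the look-alikes: they are no part of the job. Leave any turquoise look-alike of the dish alone.

How it is judged (in metres and radians):
At the end, for the whole second after the job is handed in: Riser within 12 mm of the wheel's axis, on its head; dish on it within 10 mm; bottles on the board within 15 mm of its centre line: brown 55-85 mm from the blue jar (centres), yellow 55-85 mm from the white jar, pink within 15 mm of the middle. All upright (0.1 rad), released, at rest (horizontal distance between riser and wheel below 0.012 m and height (world z) of riser between 0.045 and 0.055 m and horizontal distance between dish and riser below 0.01 m and z of dish in the frame of riser between 0.02 and 0.03 m and x of brown_bottle in the frame of board between -0.015 and 0.015 m and z of brown_bottle in the frame of board between 0.008 and 0.016 m and x of pink_bottle in the frame of board between -0.015 and 0.015 m and z of pink_bottle in the frame of board between 0.008 and 0.016 m and x of yellow_bottle in the frame of board between -0.015 and 0.015 m and z of yellow_bottle in the frame of board between 0.008 and 0.016 m and horizontal distance between brown_bottle and blue_jar between 0.055 and 0.085 m and horizontal distance between yellow_bottle and white_jar between 0.055 and 0.085 m and y of pink_bottle in the frame of board between -0.015 and 0.015 m and angle between each of brown_bottle, pink_bottle, yellow_bottle, riser, dish's own z axis and vertical below 0.1 rad and linear speed of each of brown_bottle, pink_bottle, yellow_bottle, riser, dish below 0.01 m/s and angular speed of each of brown_bottle, pink_bottle, yellow_bottle, riser, dish below 0.1 rad/s); the robot touches nothing.
It fails at once if the green bottle is moved more than 20 mm or tipped (distance of green_bottle from where it was at the start of the episode above 0.02 m or angle between green_bottle's own z axis and vertical above 0.3 rad).
It also fails if it takes over 120 s, if anything falls off the work surface, if the arm or the gripper's body presses on something with over 40 N, if the wrist force passes 120 N, or if a joint passes its speed limit or range.

### The arm

A 7-joint arm with a two-finger parallel gripper is mounted at the origin on the work surface. World frame = base frame: x ahead of the robot, y to its left, z up, the work surface at z = 0. Lengths are in m, angles in degrees, forces in N, time in s.
With the tool pointing down it reaches from about 0.425 to 1.025 m from the base axis. Payload 9.4 kg.
Tool frame: the origin (TCP) lies midway between the tips of the shut fingers; the grasp point (between the pads) lies 19 mm behind it; z points along the fingers, y is the line along which they close (so a half turn about z gives the same grasp; the last joint's range is limited). The gripper opens to 93 mm and grips with 3 to 60 N. Pads are 15 mm wide; open, the fingers measure 128 mm over their backs; the gripper's body (75 mm by 188 mm) begins 65 mm behind the grasp point.
Start: joints at [64.991, 34.337, -0.143, 91.639, 0.103, 54.024, -4.572], TCP at [0.255, -0.679, 0.219] pointing down, gripper open.
Joint ranges: [-147.43, 147.43], [-19.82, 112.94], [-74.19, 73.91], [6.32, 146.72], [-59.91, 239.91], [6.04, 106.73], [-150.56, 150.56]. Speed limits (degrees/s): [127.2, 127.2, 172.46, 172.46, 180, 180, 180].

### API

Orientations are given as [roll, pitch, yaw] about the fixed x, y, z axes, in that order (R = Rz(yaw) Ry(pitch) Rx(roll)).
In Python, from bench import r, hand, solver, readout, viewer gives the robot as it stands. Calls block until the motion is done:
- r.move_to(position, orientation): joint-space move of the TCP to a pose.
- r.move_linear(position, ori=None, feed=0.15): straight line of the TCP; ori=None keeps the orientation; feed is the mean speed in m/s.
- r.movej(angles): joint-space move.
- hand.grip(opening, strength=None): opening from 0.0 (shut) to 1.0 (fully open); strength is the grip in N (None keeps the last); returns when the fingers have stopped.
- r.sleep(seconds).
- solver.ik(position, orientation): joint angles nearest the present ones, or None.
- readout.state(): the state.
- viewer.get_image(name): name is "side" or "top"; returns the picture (420x560x3 uint8, red, green, blue); there is no depth.
- viewer.camera_params(name): a dict with "mtx" (3x3 intrinsics, pixels), "k1" (the pictures are not rectified: a ray, as slopes to the right and down, at radius r is drawn at 1 + k1 r^2 times it, then the intrinsics apply), "R" (3x3) and "t" (3): a world point X has camera coordinates R X + t. Camera axes: x right, y down, z forward; pixel columns grow to the right and rows downward; lengths in m; the calibration is good to about 2 mm. A picture is of the moment at which its call begins. camera_params takes no time and is no camera call.
A pose or a line that the arm cannot do raises r.PlanningError and nothing moves.
- r.finish_job(): hands the job in; it is judged then, once.
The state is a dict: "t": time; "joint_pos": joint angles; "joint_vel": joint speeds; "joint_efforts": joint torques, N m; "eef_pos": TCP position; "ee_rot": TCP orientation; "wrist_force": force on the tool from outside, world axes, zero at the start; "torque": the same for the moment, N m; "gripper_width": opening from 0.0 (shut) to 1.0 (fully open); "gripper_force": force on a finger pad.
Only numpy, scipy, OpenCV 4.12 (cv2) and the standard library are available. Lean on these libraries where they do the work, as an engineer would, in place of code of your own. Each camera call takes 0.05 s, during which the arm holds its last target. There are 200 camera calls.

## Working session

There is one attempt and no reset: what is moved stays moved. The work goes in short steps, each a Python script; the robot and the scene stay as the last script left them, time stands still between calls to the robot, and variables do not carry over. Pictures are saved under pics/ and viewed, at most 14 in all, crops included, and the job is handed in when it is done.

```bash
mkdir -p pics; ls
python3 - <<'E'
from bench import r, hand, solver, readout, viewer
import cv2,numpy as np
for n in("top","side"):
    cv2.imwrite(f"pics/{n}0.png",cv2.resize(viewer.get_image(n)[:,:,::-1],(800,600),interpolation=cv2.INTER_CUBIC))
    p=viewer.camera_params(n);print(n,p["mtx"].tolist(),p["k1"],"C",(-p["R"].T@p["t"]).round(3),p["R"].round(3).tolist())
s=readout.state();print(s["t"],s["eef_pos"],s["ee_rot"],s["gripper_width"])
E
```

```text
pics
top [[455.7002474617351, 0.0, 276.07306731924626], [0.0, 455.7002474617351, 213.8811802080773], [0.0, 0.0, 1.0]] -0.058003792494571736 C [0.37  0.042 1.119] [[-0.015, -1.0, -0.002], [-0.994, 0.015, -0.112], [0.112, 0.0, -0.994]]
side [[503.9161374879973, 0.0, 278.20836676627755], [0.0, 503.9161374879973, 215.7077330991593], [0.0, 0.0, 1.0]] -0.03612659519357355 C [-0.057  0.896  0.76 ] [[-0.822, -0.569, 0.025], [-0.342, 0.458, -0.821], [0.456, -0.683, -0.571]]
0.1 [ 0.25508541 -0.67816614  0.2178616 ] [-1.79919986e+02  6.08669172e-03  2.06161972e+01] 1.0006273955189844
```

View pics/top0.png

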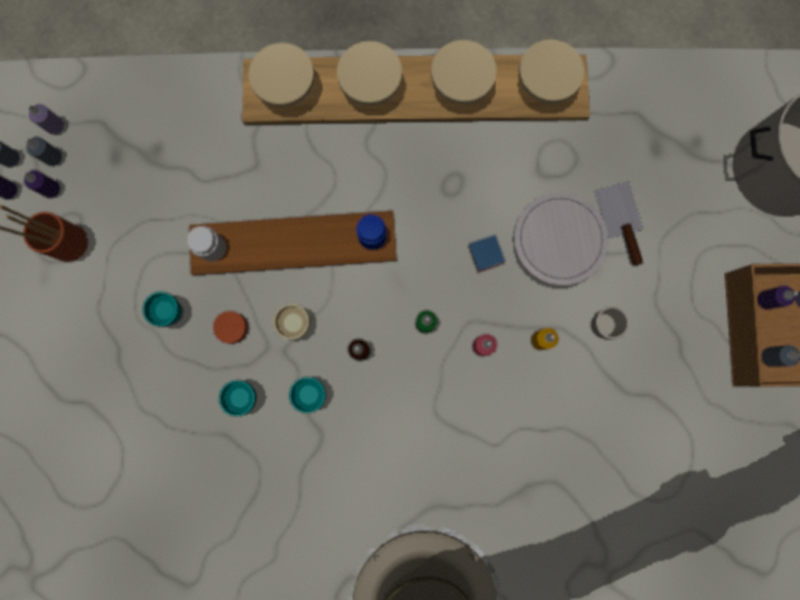

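View pics/side0.png

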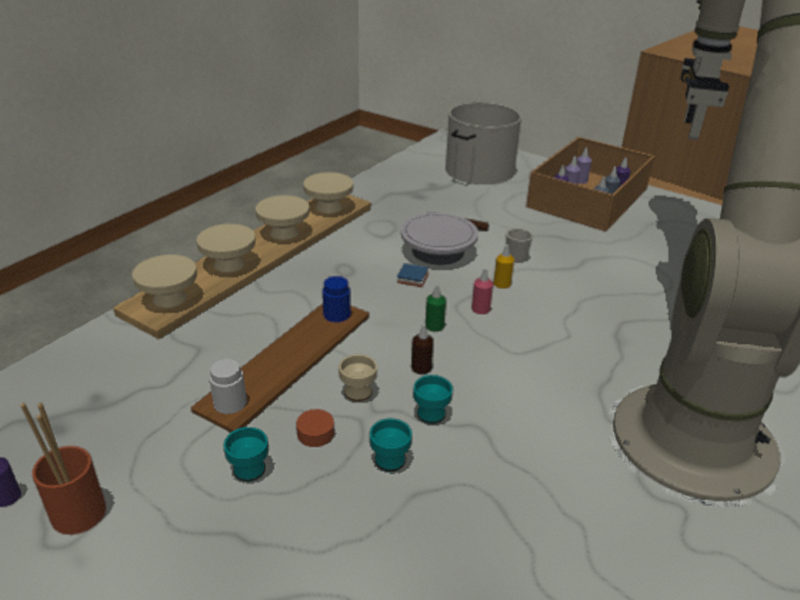

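Top view (800x600 pixels). The row from left to right is riser (230,327), cream dish (292,322), brown (359,349), green (427,321), pink (486,345), yellow (546,338) and cup (607,323). The wheel is at (560,239). The board is at (293,242), with the white jar at its left end (203,241) and the blue jar at its right end (371,231).

Possible mix-ups:
- **Dish:** turquoise dishes at (162,310), (238,397) and (308,395), and large cream bowls at the back, (282,74) to (551,70). I choose the cream dish at (292,322).
- **Riser:** the terracotta pot at (55,237). I choose the riser at (230,327).
- **Bottles:** dark purple bottles at (42,183) and (775,297). I choose the bottles in the row.

```bash
cat > vis.py <<'E'
import cv2,numpy as np
from scipy.optimize import least_squares
from bench import viewer
def proj(n,X):
    p=viewer.camera_params(n);c=np.asarray(X,float).reshape(-1,3)@p["R"].T+p["t"];s=c[:,:2]/c[:,2:]
    s=s*(1+p["k1"]*(s**2).sum(1,keepdims=True));return s@p["mtx"][:2,:2].T+p["mtx"][:2,2]
A=np.linspace(0,2*np.pi,48,endpoint=False)
def hull(n,xy,rings,z0=0):
    P=np.vstack([np.c_[xy[0]+rr*np.cos(A),xy[1]+rr*np.sin(A),0*A+z+z0] for rr,z in rings])
    return cv2.convexHull(proj(n,P).astype(np.float32))
def cen(h): m=cv2.moments(h);return np.array([m["m10"],m["m01"]])/m["m00"]
def unproj(n,uv,z):
    return least_squares(lambda q:(proj(n,[[q[0],q[1],z]])[0]-uv),[.6,0]).x
BOT=[(18,0),(18,58),(11,67)];BOT=[(a/1000,b/1000) for a,b in BOT]
JAR=[(.025,0),(.025,.07)];RIS=[(.028,0),(.028,.025)];DISH=[(.03,.037),(.03,.055),(.012,.027)]
# name: hue lo,hi, smin, vmin,vmax, rings, z0
T={"riser":(3,12,120,60,255,RIS,0),"dish":(14,32,38,70,255,DISH,0),"brown":(0,180,40,0,60,BOT,0),
"green":(50,75,100,15,255,BOT,0),"pink":(165,179,80,50,255,BOT,0),"yellow":(15,30,150,50,255,BOT,0),
"blue":(112,125,120,30,255,JAR,.012)}
def comp(img,name,uv):
    lo,hi,s,v0,v1=T[name][:5];h=cv2.cvtColor(img,cv2.COLOR_RGB2HSV)
    m=cv2.inRange(h,(lo,s,v0),(hi,255,v1))
    w=np.zeros_like(m);cv2.circle(w,tuple(int(round(a)) for a in uv),27,255,-1);m&=w
    k,l,st,c=cv2.connectedComponentsWithStats(m)
    i=1+np.argmax(st[1:,4]);return cv2.convexHull(cv2.findContours((l==i).astype(np.uint8),cv2.RETR_EXTERNAL,cv2.CHAIN_APPROX_NONE)[0][0])
def locate(imgs,name,uvs,z0=None,rings=None):
    z0=T[name][6] if z0 is None else z0;rings=rings or T[name][5]
    obs={n:comp(imgs[n],name,uvs[n]) for n in uvs}
    f=lambda ns:least_squares(lambda q:np.concatenate([cen(hull(n,q,rings,z0))-cen(obs[n]) for n in ns]),unproj(list(ns)[0],uvs[list(ns)[0]],.03+z0))
    j=f(list(uvs))
    info={n:(f([n]).x.round(4).tolist(),round(cv2.contourArea(obs[n])/cv2.contourArea(hull(n,j.x,rings,z0)),2)) for n in uvs}
    return j.x,info,obs
E
cat > meas.py <<'E'
from vis import *
im={n:viewer.get_image(n) for n in("top","side")}
S={"riser":((230,327),(316,428)),"dish":((292,322),(358,375)),"brown":((359,349),(422,352)),"green":((427,321),(435,310)),
"pink":((486,345),(482,295)),"yellow":((546,338),(504,270)),"blue":((371,231),(337,300))}
ov={n:cv2.resize(im[n],None,fx=3,fy=3,interpolation=cv2.INTER_CUBIC) for n in im}
for k,(a,b) in S.items():
    x,i,o=locate(im,k,{"top":np.array(a)*.7,"side":np.array(b)*.7});print(k,x.round(4),i)
    for n in im:
        cv2.polylines(ov[n],[((hull(n,x,T[k][5],T[k][6])+.5)*3).astype(int)],True,(255,0,255),1)
        cv2.polylines(ov[n],[((o[n]+.5)*3).astype(int)],True,(0,255,255),1)
# board: orange-brown, in plane z=.012
h=cv2.cvtColor(im["top"],cv2.COLOR_RGB2HSV)
m=cv2.inRange(h,(5,110,60),(16,255,255));m[:int(.7*200)]=0;m[int(.7*285):]=0;m[:,:int(.7*180)]=0;m[:,int(.7*405):]=0
c=cv2.convexHull(cv2.findNonZero(m));W=np.array([unproj("top",p[0],.012) for p in c])
print("board",cv2.minAreaRect((W*1000).astype(np.float32)))
print("whjar/wheel HSV",h[168,142],h[168,392],h[168,340],h[205,392], h[int(.7*280),int(.7*545)])
cv2.imwrite("pics/ovt.png",ov["top"][290:840,270:1070][:,:,::-1]);cv2.imwrite("pics/ovt2.png",ov["top"][380:780,900:1400][:,:,::-1])
cv2.imwrite("pics/ovs.png",ov["side"][380:970,380:1160][:,:,::-1])
E
python3 meas.py
```

```text
riser [0.4632 0.3247] {'top': ([0.4625, 0.3243], 0.79), 'side': ([0.4637, 0.3248], 0.81)}
dish [0.4657 0.2174] {'top': ([0.4675, 0.2134], 0.96), 'side': ([0.4607, 0.225], 1.2)}
brown [0.4202 0.1031] {'top': ([0.4197, 0.1022], 0.74), 'side': ([0.4203, 0.1059], 0.78)}
green [ 0.4656 -0.0095] {'top': ([0.4653, -0.0105], 0.65), 'side': ([0.4648, -0.0071], 0.71)}
pink [ 0.4251 -0.1064] {'top': ([0.4247, -0.1075], 0.77), 'side': ([0.4249, -0.1033], 0.78)}
yellow [ 0.4342 -0.2086] {'top': ([0.4335, -0.2092], 0.71), 'side': ([0.4343, -0.2059], 0.77)}
blue [0.6166 0.0805] {'top': ([0.616, 0.0791], 0.74), 'side': ([0.6163, 0.0836], 0.79)}
board ((608.5850219726562, 217.84593200683594), (87.13699340820312, 354.2585144042969), 3.212033748626709)
whjar/wheel HSV [110   5 157] [175  12 133] [105 127  90] [ 26  15 135] [173   9 120]
```

View pics/ovt.png

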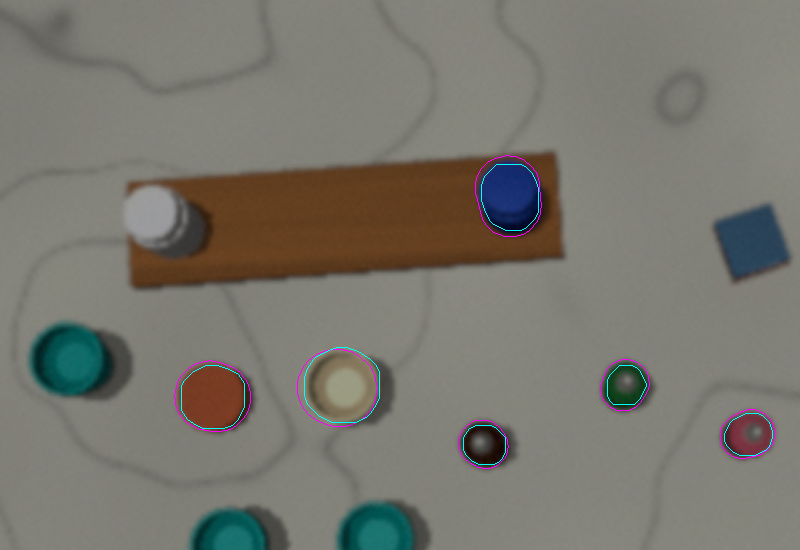

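View pics/ovs.png

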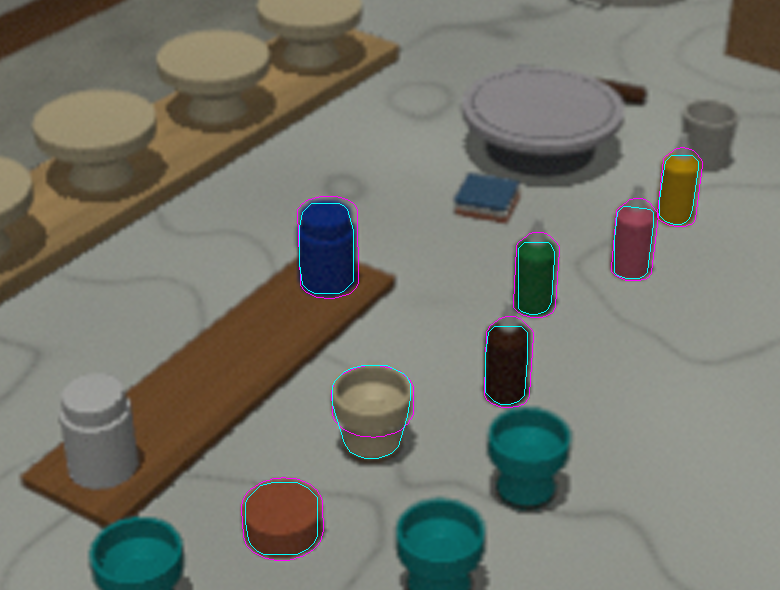

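View pics/ovt2.png

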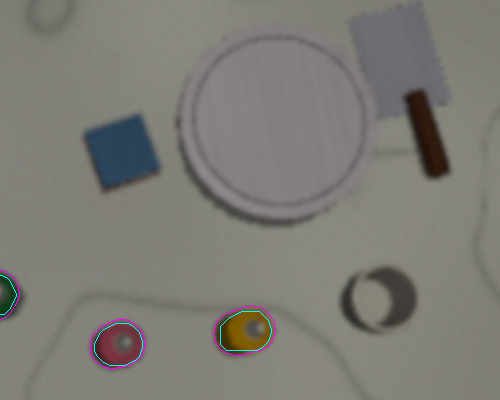

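Overlays agree to about 3 mm. I picked the cream dish and the red-brown riser, and the dish model still needs its foot. The wheel's head centre is at crop pixel (278,118). Next I refine the dish and wheel and check reach.

```bash
cat > m2.py <<'E'
from vis import *
from bench import solver,readout
im={n:viewer.get_image(n) for n in("top","side")}
F=[(.03,.037),(.03,.055),(.022,0),(.022,.006)]
print(locate(im,"dish",{"top":np.array((292,322))*.7,"side":np.array((358,375))*.7},rings=F)[1:2])
w=unproj("top",(392.3,165.7),.05);print("wheel top",w)
for n,off in(("top",(900,380)),("side",(380,380))):
    h=(hull(n,w,[(.08,.05)])[:,0]+.5)*3-off;print(n,h.min(0),h.max(0))
from scipy.spatial.transform import Rotation as Ro
for nm,p in dict(brown=(.42,.103),pink=(.425,-.106),riser=(.463,.3245),pb=(.6165,.15),pw=(.601,.29),wh=(w[0],w[1])).items():
    for yaw in(90,-90): 
        print(nm,yaw,[None if (q:=solver.ik([*p,z],[180,0,yaw])) is None else np.round(q).tolist() for z in(.016,.25)])
E
python3 m2.py
```

```text
({'top': ([0.4675, 0.2134], 0.95), 'side': ([0.4698, 0.2133], 0.87)},)
wheel top [ 0.60260929 -0.23865856]
top [178.8223877   21.44366455] [377.31750488 217.61767578]
side [462.29394531  66.1072998 ] [625.472229   144.78820801]
brown 90 [[-14.0, 38.0, -11.0, 138.0, 51.0, 8.0, -73.0], [11.0, 15.0, -40.0, 124.0, 14.0, 45.0, -37.0]]
brown -90 [[19.0, 53.0, -63.0, 135.0, 76.0, 47.0, 78.0], [27.0, 21.0, -62.0, 124.0, 25.0, 49.0, 130.0]]
pink 90 [[10.0, 38.0, -5.0, 137.0, 29.0, 6.0, -23.0], [29.0, 14.0, -27.0, 124.0, 9.0, 44.0, -4.0]]
pink -90 [[1.0, 38.0, 8.0, 138.0, -48.0, 7.0, -124.0], [-41.0, 21.0, 65.0, 128.0, -27.0, 46.0, -138.0]]
riser 90 [[-39.0, 41.0, -3.0, 121.0, 5.0, 19.0, -46.0], [-1.0, 31.0, -58.0, 109.0, 32.0, 58.0, -74.0]]
riser -90 [[-2.0, 57.0, -64.0, 118.0, 68.0, 54.0, 75.0], [1.0, 33.0, -63.0, 108.0, 34.0, 60.0, 103.0]]
pb 90 [[-11.0, 44.0, -11.0, 111.0, 17.0, 27.0, -35.0], [1.0, 29.0, -29.0, 101.0, 17.0, 55.0, -35.0]]
pb -90 [[18.0, 60.0, -64.0, 109.0, 66.0, 58.0, 103.0], [19.0, 39.0, -63.0, 100.0, 38.0, 66.0, 125.0]]
pw 90 [[-22.0, 45.0, -14.0, 106.0, 20.0, 31.0, -49.0], [-4.0, 34.0, -43.0, 96.0, 26.0, 60.0, -55.0]]
pw -90 [[5.0, 61.0, -64.0, 105.0, 65.0, 60.0, 94.0], [6.0, 41.0, -63.0, 95.0, 39.0, 68.0, 113.0]]
wh 90 [[24.0, 44.0, -12.0, 109.0, 17.0, 28.0, 1.0], [30.0, 28.0, -21.0, 100.0, 12.0, 54.0, 5.0]]
wh -90 [[1.0, 47.0, 25.0, 111.0, -37.0, 31.0, -129.0], [-3.0, 29.0, 29.0, 102.0, -18.0, 53.0, -146.0]]
```

```bash
cat > act.py <<'E'
from bench import r,hand,readout,viewer
import numpy as np,cv2
O=[180,0,90]
B=np.array([.6087,.2185]);u=np.array([-.056,.9984])   # board centre (world), board axis towards white jar
W=np.array([.6026,-.2387])
def pick(xy,z,force,pre=.9,Z=.2):
    hand.grip(pre); r.move_to([*xy,Z],O); r.move_linear([*xy,z+.05],feed=.25); r.move_linear([*xy,z],feed=.1)
    hand.grip(0.,force); r.move_linear([*xy,z+.03],feed=.1); r.move_linear([*xy,Z],feed=.25)
    s=readout.state();print("held",round(s["gripper_width"]*93,1),s["gripper_force"],"t",s["t"])
def place(xy,z,opening=.9,Z=.2):
    r.move_linear([*xy,Z],feed=.25); r.move_linear([*xy,z+.02],feed=.2); r.move_linear([*xy,z],feed=.04)
    s=readout.state();print("at",s["eef_pos"].round(4),"F",np.round(s["wrist_force"],1))
    hand.grip(opening); r.sleep(.2); r.move_linear([*xy,z+.06],feed=.15); r.move_linear([*xy,Z],feed=.3)
    print("t",readout.state()["t"])
def snap(n):
    for c in("top","side"): cv2.imwrite(f"pics/{c}{n}.png",cv2.resize(viewer.get_image(c),(800,600),interpolation=cv2.INTER_CUBIC)[:,:,::-1])
E
python3 - <<'E'
from act import *
pick([.4202,.1031],.022,15)
place(B-.07*u,.0355)
snap(1)
E
```

```text
held 35.3 14.99993657169398 t 6.8583
at [0.6126 0.1487 0.0353] F [-0.5 -0.3 -0.3]
t 11.4917
```

View pics/side1.png

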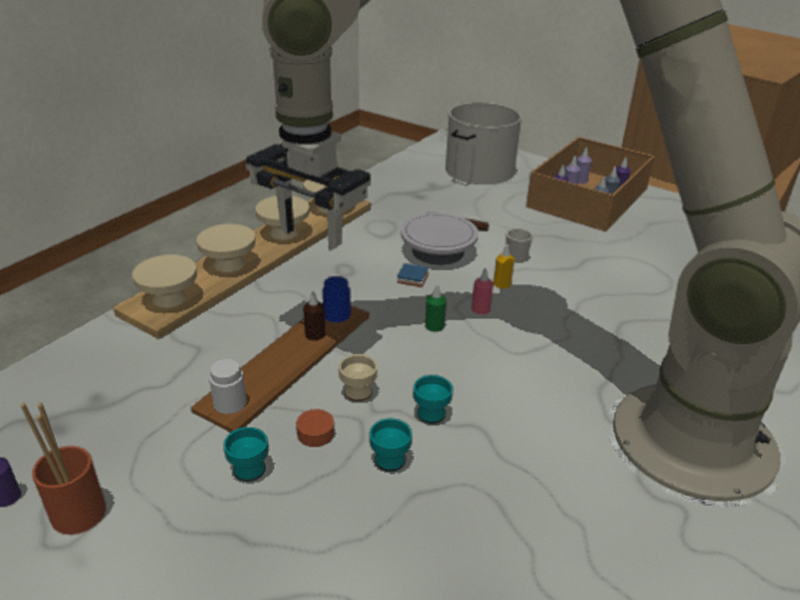

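Brown stands upright on the board next to the blue jar at (315,318). I'll continue with pink, yellow and then the riser.

Run:
```python
from act import *
pick([.4251,-.1064],.022,15); place(B,.0355)
pick([.4342,-.2086],.022,15); place(B+.07*u,.0355)
pick([.4632,.3247],.004,20,pre=.8); place(W,.0545,opening=.8)
snap(2)
```

```text
held 35.8 14.999938246764941 t 16.3333
at [0.6086 0.2186 0.0353] F [-0.3  0.1 -1. ]
t 21.6667
held 35.7 14.999968566553434 t 26.8917
at [0.6047 0.2885 0.0354] F [-0.6  0.3 -0.7]
t 32.8333
held 55.7 19.999572336673737 t 36.9917
at [ 0.6025 -0.2387  0.0543] F [-0.1 -0.2 -1.3]
t 42.625
```

View pics/side2.png

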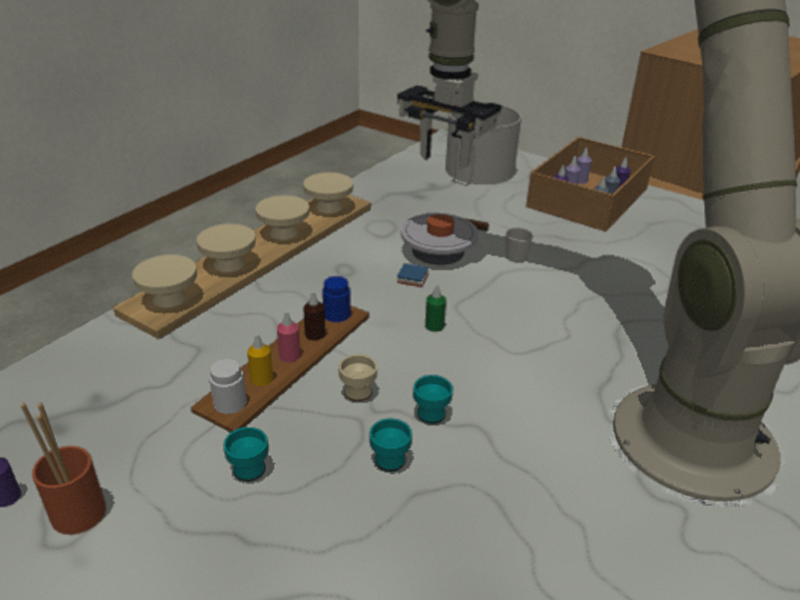

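Three bottles stand in order and the riser is on the wheel at (440,226). Next I pick the dish, re-measure the riser while the arm is away, and place.

Run:
```python
from act import *
from vis import *
pick([.468,.2134],.027,12,pre=.95)
im={c:viewer.get_image(c) for c in("top","side")}
x,i,_=locate(im,"riser",{c:proj(c,[[*W,.062]])[0] for c in im},z0=.05);print(x,i)
d=x-W; tgt=W+d*min(1,.006/np.linalg.norm(d));print("target",tgt)
place(tgt,.1025,opening=.95,Z=.25)
r.move_linear([.55,.0,.3],feed=.3)
snap(3)
im={c:viewer.get_image(c) for c in("top","side")}
F=[(.03,.037),(.03,.055)]
for k,p,z in(("brown",B-.07*u,.012),("pink",B,.012),("yellow",B+.07*u,.012),("riser",W,.05),("green",[.4656,-.0095],0)):
    try: print(k,p,locate(im,k,{c:proj(c,[[*p,z+.03]])[0] for c in im},z0=z)[:2])
    except Exception as e: print(k,e)
cv2.imwrite("pics/w3.png",np.hstack([cv2.resize(im[c][v-55:v+45,q-50:q+50],None,fx=4,fy=4,interpolation=cv2.INTER_CUBIC) for c in im for q,v in[proj(c,[[*W,.08]])[0].astype(int)]])[:,:,::-1])
h=[(hull(c,W,F,.075)[:,0]) for c in im];print([a.min(0).tolist()+a.max(0).tolist() for a in h],[proj(c,[[*W,.08]])[0] for c in im])
```

```text
held 60.1 11.999868683942623 t 47.9833
[ 0.60021677 -0.23996814] {'top': ([0.5999, -0.2402], 0.78), 'side': ([0.6006, -0.2391], 0.68)}
target [ 0.60021677 -0.23996814]
at [ 0.6002 -0.2399  0.1022] F [ 1.2 -0.1 -1.3]
t 53.4333
brown [0.61262  0.148612] (array([0.60892671, 0.14838141]), {'top': ([0.6091, 0.1465], 0.85), 'side': ([0.6076, 0.1514], 0.85)})
pink [0.6087 0.2185] (array([0.60643527, 0.21917514]), {'top': ([0.6062, 0.2182], 0.75), 'side': ([0.6058, 0.2208], 0.81)})
yellow [0.60478  0.288388] (array([0.59545018, 0.29185074]), {'top': ([0.6027, 0.2894], 1.19), 'side': ([0.5826, 0.3], 2.01)})
riser attempt to get argmax of an empty sequence
green [0.4656, -0.0095] (array([ 0.46573754, -0.00951789]), {'top': ([0.4652, -0.0101], 0.64), 'side': ([0.4661, -0.0074], 0.78)})
[[386.0152587890625, 144.78416442871094, 414.6481018066406, 172.79103088378906], [298.23681640625, 131.42861938476562, 319.5554504394531, 146.4646453857422]] [array([395.53372391, 162.91944945]), array([308.01753463, 151.62498577])]
```

View pics/side3.png

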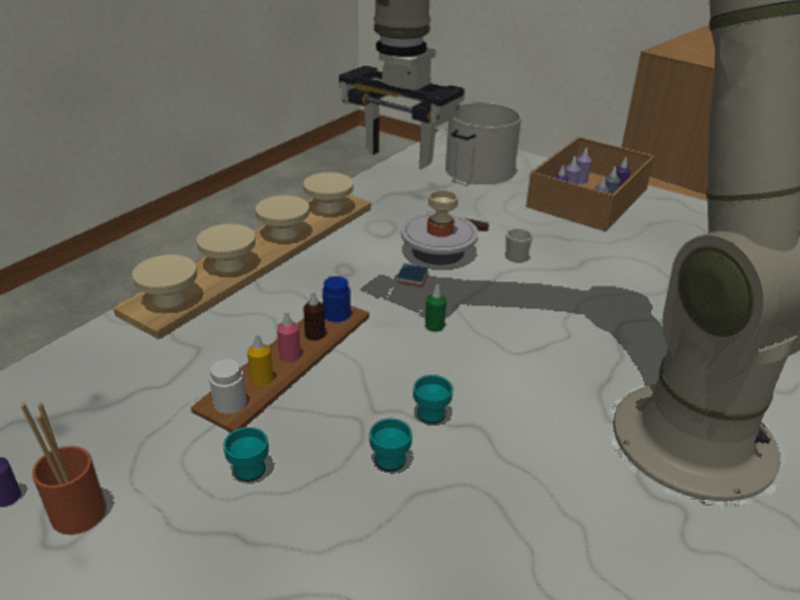

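View pics/w3.png

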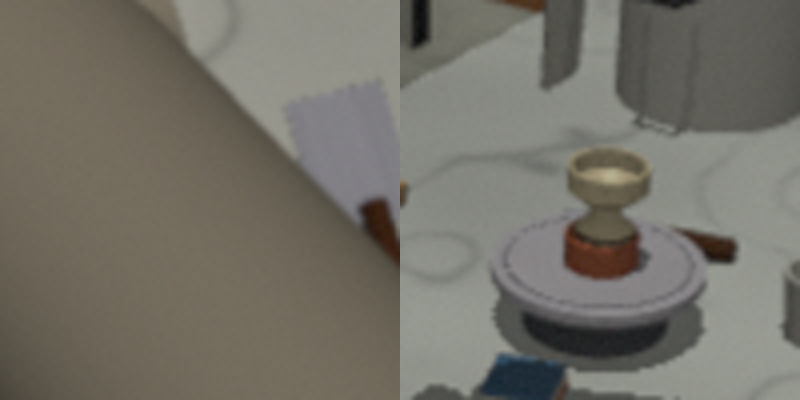

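Everything stands upright, but the arm hides the stack in the top view. I'll move it clear and check the dish's centring from above.

Run:
```python
from act import *
from vis import *
r.move_linear([.5,.45,.33],feed=.3)
im={c:viewer.get_image(c) for c in("top","side")}
R=[(.03,.037),(.03,.055)]
q,v=proj("top",[[*W,.08]])[0].astype(int)
o=cv2.resize(im["top"][v-50:v+50,q-50:q+50],None,fx=6,fy=6,interpolation=cv2.INTER_CUBIC)
X=np.array([.6002,-.24])
for rings,z in((R,.075),(RIS,.05),([(.08,.05)],0)):
    h=((hull("top",X if z else W,rings,z)[:,0]+.5-[q-50,v-50])*6).astype(int);cv2.polylines(o,[h],True,(255,0,255),1)
cv2.imwrite("pics/w4.png",o[:,:,::-1])
for k,p,z,rg in(("dish",X,.075,R),("riser",X,.05,None)):
    try: print(k,locate(im,k,{"top":proj("top",[[*p,z+.04]])[0]},z0=z,rings=rg)[:2])
    except Exception as e: print(k,e)
```

```text
dish (array([ 0.59726793, -0.23880663]), {'top': ([0.5973, -0.2388], 0.93)})
riser (array([ 0.59112854, -0.22755308]), {'top': ([0.5911, -0.2276], 0.29)})
```

View pics/w4.png

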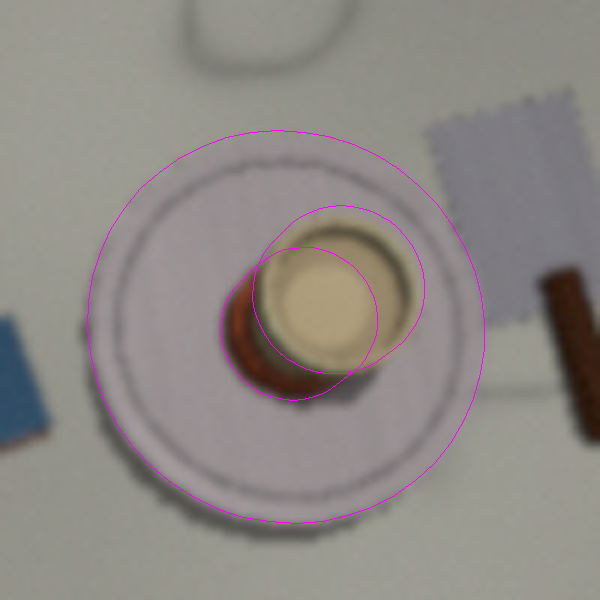

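The top view shows the riser and dish outlines within about 3 mm of their targets, and the bottles measured above are in place.

```bash
python3 -c "
from bench import r
r.sleep(.5);print(r.finish_job())"
```

```text
the job is handed in; nothing more can be done
None
```

The job is handed in: the riser and dish are stacked on the wheel, within about 3 mm of centre by the last pictures. Brown, pink and yellow stand in order between the blue and white jars (yellow's place checked from the top camera only). The green bottle has not moved and everything is released, but the judge's result was not shown.

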